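# Hang the ladle in the gap on the utensil rail

### The job

Take the red-handled ladle out of the tin pot and hang it by its hook on the upper rail of the utensil rack, in the gap between the scoop and the turner, its hook pointing to the same side as theirs. Let it down gently, let go only once you feel the rail carrying it, and leave it hanging upright and still, touching neither neighbour. The scoop and the turner must stay where they hang and the pot must stay where it stands.

Things in the scene. Friction and masses are not known exactly. Their poses are not given: they have to be found in the camera images.
- ladle: Loose red-handled ladle, 177 mm tall, 0.1 to 0.24 kg, starts upright standing in the pot with its hook loosely astride the rim, tip outside. Origin: mid mouth of the hook, under the crest if the hook were at its lowest setting. z up the handle, +x from shank to hook tip, y its width. Steel shank x -13 to -7 mm, 14 mm wide, z -88 to 26. Not reported while held.
- ladle_grip (a point): Middle of the red grip, at (-10, 0, 50) mm in the ladle's frame; grip 14 mm thick in x, 20 mm wide in y, z 26 to 74 mm: grasp here from above. Below it the steel hook is clamped to the shank, its crest's underside anywhere from z = 0 to +18 mm: this differs each time, is not reported, and does not slip below 80 N.
- ladle_bowl (a point): Centre of the underside of the ladle's bowl, at (-35, 0, -103) mm in its frame. The bowl is 56 mm across at the rim, 30 mm high, on the side away from the hook's tip. The hook: strip 12 mm wide in y, crest 6 mm thick, mouth 14 mm wide (x -7 to 7), tip x 7 to 13 reaching 34 mm below the crest's underside.
- rack: Fixed utensil rack. Origin: centre of the underside of its wooden foot (140 x 340 x 14 mm); z up, y along the rail. Two round bars of 10 mm diameter run along y at x = +30 mm, axes at z = 150 (the rail) and z = 85 mm (steadies the shanks), between posts at y = +-155 mm, whose knobs reach z = 160 mm.
- rack_rail (a point): Top of the upper rail at its middle, at (30, 0, 155) mm in the rack's frame. Utensils hang with shanks and heads in front (-x) of the bars, hook tips behind (+x). The rack is rigid: pressing by position mounts force fast, so feel for it; forcing over 30 N is too much.
- scoop: Loose scoop with copper bowl and black grip, 150 mm tall, hangs on the rail 64 to 74 mm to one side of the rack's middle. Hook shaped like the ladle's. Origin under the crest of its hook; z up, hook tip toward +x, width along y. Bowl 60 mm across, centre x = -37, z -115 to -85; grip top z = 35 mm.
- turner: Loose slotted turner with dark wooden grip, 160 mm tall, hangs on the rail 64 to 74 mm to the other side of the middle (sides change). Hook shaped like the ladle's. Origin under the crest of its hook; z up, hook tip toward +x, width along y. Blade 60 mm wide, x -40 to -6, z -127 to -60; grip top z = 35 mm.
- pot: Loose round tin pot, 120 mm outer diameter, 105 mm high, wall 11 mm, inner floor at z = 4 mm, 0.5 kg. Origin: centre of its underside, z up. The ladle comes out straight up; its bowl is clear of the rim when the ladle's origin is over 212 mm above the worktop. A wall cabinet hangs ahead on the right (x over 0.58 m, y below 0, underside z = 0.54 m): swing across close to the base.
Things that resemble listed ones, but are neither listed nor needed, are in the scene too. Leave any orange or yellow look-alike of the pot alone.

How it is judged:
On the way, in this order (a step that is already met when the one before it is completed fails the run):
1. The ladle is lifted clear of the pot (height (world z) of ladle above 0.212 m), for 0.1 s.
2. Still held, the ladle's hook is set on the rail in the gap, the rail taking weight (over 1 N) (x of ladle in the frame of rack between 0.024 and 0.036 m and z of ladle in the frame of rack between 0.132 and 0.16 m and y of ladle in the frame of rack between -0.04 and 0.04 m and contact force between ladle and rack above 1 N and contact force between ladle and the fingers above 2 N), for 0.2 s.
At the end, for the whole second after the job is handed in: The ladle hangs still and released on the upper rail between scoop and turner, touching neither: origin within 6 mm of the rail in x, 23 below to 5 mm above its top, 40 mm of mid-rack, tilt < 0.15, square < 0.2 rad, bowl in front; scoop and turner hang upright, pot stands (x of ladle in the frame of rack between 0.024 and 0.036 m and z of ladle in the frame of rack between 0.132 and 0.16 m and y of ladle in the frame of rack between -0.04 and 0.04 m and angle between each of ladle, scoop, turner's own z axis and vertical below 0.15 rad and angle between the y axis of ladle and the y axis of rack, either way round below 0.2 rad and x of ladle_bowl in the frame of rack below 0.015 m and contact force between ladle and rack above 0.4 N and linear speed of ladle below 0.02 m/s and angular speed of ladle below 0.2 rad/s and contact force between ladle and scoop below 0.2 N and contact force between ladle and turner below 0.2 N and contact force between ladle and the fingers below 0.1 N and z of scoop in the frame of rack between 0.151 and 0.16 m and z of turner in the frame of rack between 0.151 and 0.16 m and angle between pot's own z axis and vertical below 0.1 rad).
It fails at once if scoop or turner shoved more than 15 mm or dislodged (distance of any of scoop, turner from where it was at the start of the episode above 0.015 m).
It fails at once if pot shoved more than 30 mm or tipped (distance of pot from where it was at the start of the episode above 0.03 m or angle between pot's own z axis and vertical above 0.3 rad).
It fails at once if the ladle is forced against the rack with more than 30 N (contact force between ladle and rack above 30 N).
It fails at once if the ladle is dropped (height (world z) of ladle below 0.09 m).
It also fails if it takes over 64 s, if anything falls off the work surface, if the arm or the gripper's body presses on something with over 40 N, if the wrist force passes 120 N, or if a joint passes its speed limit or range.

### The arm

A 6-joint arm with a two-finger parallel gripper is mounted at the origin on a cart in front of the work surface, level with it; the furniture and walls round the work are solid. World frame = base frame: x ahead of the robot, y to its left, z up, the work surface at z = 0. Lengths are in m, angles in rad, forces in N, time in s.
With the tool pointing down it reaches from about 0.3 to 0.875 m from the base axis. Payload 6.4 kg.
Tool frame: the origin (TCP) lies on the mounting face of the last link; the fingertips stand 173 mm ahead of it and the grasp point (between the pads) lies arm.grip_point_offset ahead of it (arm.grip_point_offset is the distance from the TCP to the grasp point, in m); z points along the fingers, y is the line along which they close (so a half turn about z gives the same grasp; the last joint's range is limited). The gripper opens to 85 mm and grips with 20 to 120 N. Pads are 22 mm wide; open, the fingers measure 114 mm over their backs; the gripper's body (76 mm by 85 mm) begins 54 mm behind the grasp point. The pads swing forward as they close: fully open they stand 13 mm farther back than shut.
Start: joints at [-1.399, 0.181, 1.607, -0, 1.354, -0.206], TCP at [0.212, -0.534, 0.405] pointing down, gripper open.
Joint ranges: [-2.99, 2.99], [-0.89, 2.07], [0.3, 2.58], [-1.14, 4.28], [0, 2.63], [-3.12, 3.12]. Speed limits (rad/s): [2.57, 2.57, 3.01, 3.14, 3.14, 3.14].

### API

Orientations are given as [roll, pitch, yaw] about the fixed x, y, z axes, in that order (R = Rz(yaw) Ry(pitch) Rx(roll)).
In Python, from bench import arm, capture, camera_info gives the robot as it stands.
- The arm moves only by the tool run_rows, called after ">>>" by a JSON object that holds its "api" and its "payload", one argument or row to a line. Schema: {"type":"object","properties":{"plan":{"type":"array","items":{"type":"number"},"minItems":4,"maxItems":40},"jaw":{"type":"number"},"grip_n":{"type":"number"},"only":{"type":"string"},"quiet":{"type":"boolean"},"lines":{"type":"string"}},"required":["plan"],"additionalProperties":false}. plan is one flat list of numbers that holds 1 to 10 rows one after another, with no inner brackets; each row has 4 numbers: dx, dy, dz in fractions of the full range, 1 being 500 mm, then a turn about the tool's z in normalised numbers (1 is 2 pi rad); each row is the pose to reach, as a shift and turn from the pose commanded when the call began, along the tool's axes at that moment; what a row does not reach only later rows make up. A row lasts 1/12 s, in which the tool goes at most 0.0417 m and 0.125 rad, less where a joint would pass 70% of its speed; a pose out of reach is approached as far as the arm can. jaw is the finger opening in m, set as the call begins (left out keeps the last). The fingers move at their own pace and stop on an object; grip_n is the grip in N (left out, the last holds). Time passes only in rows, so rows that do not move let the fingers close. The tool returns the time, the measured TCP pose, the force, the opening and the grip force at its end. only (a regular expression) keeps the lines of the reply that match it, lines (a string "A,B") keeps lines A to B, and quiet returns only ok. Shift and turn numbers lie between -1 and 1, and a call with a number outside is refused. Input that does not fit is refused with a message, and nothing moves.
- arm.state(): the state, without advancing time (a new reading comes with each control period).
- capture(name): name is "side" or "top" or "wrist"; returns (picture, depth): 420x560x3 uint8, blue, green, red; 420x560 float32, m along the optical axis (not along the pixel's ray), 0 where there is no reading.
- camera_info(name): a dict with "camera_matrix" (3x3 intrinsics, pixels), "R" (3x3) and "t" (3): a world point X has camera coordinates R X + t; the wrist camera has in their place "mount" (4x4, takes a point from camera to tool coordinates, whose origin is the TCP and whose axes are the flange's). Camera axes: x right, y down, z forward; pixel columns grow to the right and rows downward; lengths in m; the calibration is good to about 2 mm. A picture is of the moment at which its call begins: read the wrist's pose just before it. camera_info takes no time and is no camera call.
- arm.close_job(): hands the job in; it is judged then, once.
The state is a dict: "clock": time; "qpos": joint angles; "qd": joint speeds; "joint_efforts": joint torques, N m; "ee_pos": TCP position; "ee_rot": TCP orientation; "contact_force": force on the tool from outside, world axes, zero at the start; "wrist_torque": the same for the moment, N m; "grip_width": finger opening in m; "gripper_force": force on a finger pad.
Only numpy, scipy, OpenCV 4.12 (cv2) and the standard library are available. Lean on these libraries where they do the work, as an engineer would, in place of code of your own. Each camera call takes 0.05 s, during which the arm holds its last target. There are 200 camera calls.

## Working session

There is one attempt and no reset: what is moved stays moved. The work goes in short steps, Python scripts to look and compute and a tool call to move; the robot and the scene stay as the last step left them, time stands still between calls to the robot, and variables do not carry over. Pictures are saved under pics/ and viewed, at most 10 in all, crops included, and the job is handed in when it is done.

```bash
mkdir -p pics; ls; cat > h.py <<'E'
import numpy as np, cv2
from bench import arm, capture, camera_info
from scipy.spatial.transform import Rotation as Ro
def cam(name):
    i=camera_info(name); K=np.array(i["camera_matrix"])
    if name!="wrist": return K,np.array(i["R"]),np.array(i["t"]).ravel()
    s=arm.state(); T=np.eye(4); T[:3,:3]=Ro.from_euler('xyz',s["ee_rot"]).as_matrix(); T[:3,3]=s["ee_pos"]
    W=np.linalg.inv(T@np.array(i["mount"])); return K,W[:3,:3],W[:3,3]
def shot(name,tag):
    c=cam(name); im,d=capture(name); cv2.imwrite(f"pics/{tag}.png",im); np.savez(f"{tag}.npz",im=im,d=d,K=c[0],R=c[1],t=c[2]); return im,d,c
def load(tag):
    z=np.load(f"{tag}.npz"); return z["im"],z["d"],(z["K"],z["R"],z["t"])
def world(d,c):
    K,R,t=c; v,u=np.mgrid[:d.shape[0],:d.shape[1]]
    p=np.stack([(u-K[0,2])/K[0,0]*d,(v-K[1,2])/K[1,1]*d,d],-1); return (p-t)@R
E
python3 - <<'E'
from h import *
for n in("side","top"):
    im,d,c=shot(n,n+"0"); print(n,-c[1].T@c[2], c[1][2])
s=arm.state(); print(s,arm.grip_point_offset)
a=cv2.imread("pics/side0.png")
E
```

```text
pics
side [0.36733674 0.85171924 0.77544008] [ 0.0924132  -0.78255599 -0.6156833 ]
top [ 0.2922157  -0.00966658  1.3920556 ] [ 1.28629930e-01  9.82215997e-04 -9.91692178e-01]
{'clock': 0.1, 'qpos': array([-1.39929193e+00,  1.81458298e-01,  1.60791390e+00, -1.99865139e-05,
        1.35377966e+00, -2.06318579e-01]), 'qd': array([-1.01618046e-03, -4.01143333e-06, -1.66454932e-03,  8.60914229e-04,
       -3.68124535e-04,  2.05652983e-03]), 'joint_efforts': array([-1.77006518e-04, -4.45884633e+01, -3.52233517e+01, -2.37648346e-04,
        4.13359536e-03,  1.09223163e-05]), 'ee_pos': array([ 0.21208014, -0.53421411,  0.40387593]), 'ee_rot': array([-3.14006252e+00, -3.00317683e-04,  3.77827068e-01]), 'contact_force': array([-0.75581497,  0.20571188,  0.68340175]), 'wrist_torque': array([ 0.02570255,  0.00283026, -0.00569001]), 'gripper_force': 0.0, 'grip_width': 0.08552763527248604} 0.1547
```

View pics/side0.png

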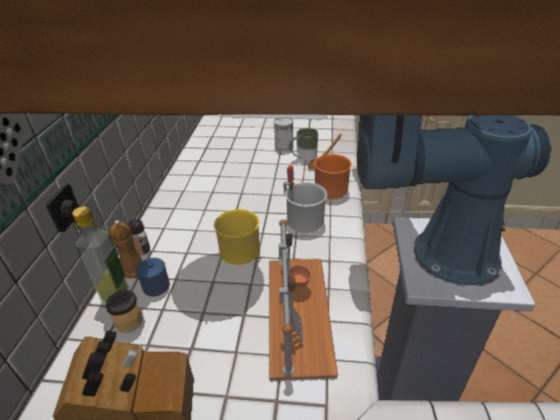

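View pics/top0.png

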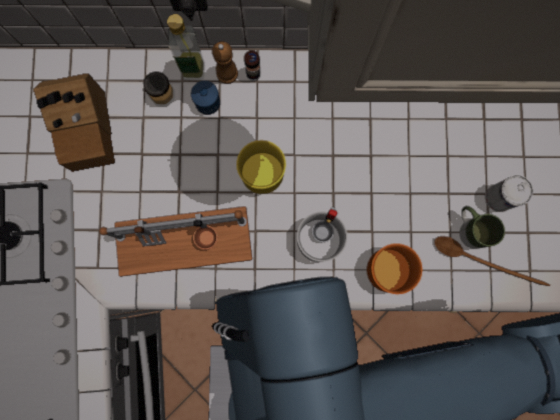

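The side view shows the red grip at about (290,175) in the tin pot at (306,210), with the rack foot around (300,315). In the top view the grip is at (332,214), the pot at (321,238), the rack foot at (183,240), the scoop at (205,238) and the turner at (150,238).

```bash
python3 - <<'E'
from h import *
for n in("side0","top0"):
    im,d,c=load(n); P=world(d,c); hsv=cv2.cvtColor(im,cv2.COLOR_BGR2HSV); v,u=np.mgrid[:420,:560]
    box=((abs(u-290)<15)&(abs(v-175)<20)) if n=="side0" else ((abs(u-332)<14)&(abs(v-214)<14))
    m=((hsv[...,0]<6)|(hsv[...,0]>172))&(hsv[...,1]>170)&(hsv[...,2]>50)&box
    q=P[m&(d>0)]; print(n,"red",m.sum(),u[m].min(),u[m].max(),v[m].min(),v[m].max(),q.min(0).round(3),np.median(q,0).round(3),q.max(0).round(3))
    t=q[q[:,2]>q[:,2].max()-.006]; print(" top",t.mean(0).round(4),len(t),t.min(0).round(3),t.max(0).round(3),cv2.minAreaRect((t[:,:2]*1000).astype(np.float32)))
    x,y,z=P[...,0],P[...,1],P[...,2]
    # foot
    boxf=((u>100)&(u<260)&(v>195)&(v<285)) if n=="top0" else ((u>255)&(u<345)&(v>250)&(v<385))
    f=boxf&(abs(z-.014)<.006)&(hsv[...,1]>90)&(d>0); r=cv2.minAreaRect((P[f][:,:2]*1000).astype(np.float32)); print(" foot",f.sum(),r,np.median(z[f]))
    rail=boxf&(z>.140)&(z<.165)&(d>0)&(hsv[...,1]<80)
    q=P[rail];print(" rail",len(q),q.min(0).round(3),q.max(0).round(3),np.median(q,0).round(3))
    if len(q)>9: print(np.polyfit(q[:,1],q[:,0],1))
    for yy in np.arange(.1,.5,.02):
        k=boxf&(abs(y-yy)<.01)&(z>.13)&(z<.3); 
        if k.sum(): print("  y%.2f n%d x%.3f..%.3f z%.3f"%(yy,k.sum(),x[k].min(),x[k].max(),z[k].max()),end=";")
    # pot
    bp=((abs(u-321)<32)&(abs(v-238)<30)) if n=="top0" else ((abs(u-306)<30)&(abs(v-208)<30))
    k=bp&(abs(z-.105)<.006)&(hsv[...,1]<60); (cx,cy),R=cv2.minEnclosingCircle((P[k][:,:2]*1000).astype(np.float32)); print("\n pot",cx,cy,R,np.median(P[k],0).round(3))
E
```

```text
side0 red 4 289 291 167 168 [ 0.46  -0.131  0.178] [ 0.463 -0.125  0.18 ] [ 0.465 -0.121  0.184]
 top [ 0.4627 -0.1253  0.1808] 4 [ 0.46  -0.131  0.178] [ 0.465 -0.121  0.184] ((462.0472106933594, -125.98869323730469), (9.985939979553223, 2.8986294269561768), 46.922271728515625)
 foot 5290 ((430.486572265625, 217.47103881835938), (171.55380249023438, 381.7392578125), 8.377397537231445) 0.014419218849579526
 rail 417 [0.419 0.177 0.14 ] [0.463 0.398 0.165] [0.436 0.309 0.155]
[-0.12861914  0.47334502]
  y0.18 n36 x0.437..0.463 z0.155;  y0.20 n24 x0.444..0.452 z0.157;  y0.22 n30 x0.440..0.450 z0.157;  y0.24 n35 x0.437..0.448 z0.157;  y0.26 n31 x0.436..0.446 z0.157;  y0.28 n31 x0.434..0.441 z0.157;  y0.30 n92 x0.415..0.446 z0.191;  y0.32 n169 x0.415..0.446 z0.191;  y0.34 n43 x0.424..0.435 z0.158;  y0.36 n42 x0.422..0.431 z0.157;  y0.38 n40 x0.415..0.429 z0.160;  y0.40 n111 x0.414..0.431 z0.161;
 pot 436.7576904296875 -43.81889724731445 132.96994018554688 [ 0.422 -0.126  0.104]
top0 red 37 329 336 210 216 [ 0.454 -0.139  0.172] [ 0.461 -0.13   0.182] [ 0.468 -0.123  0.189]
 top [ 0.4618 
[... 307 characters left out ...]
 536 [0.413 0.092 0.141] [0.464 0.395 0.165] [0.441 0.242 0.156]
[-0.12758799  0.47172782]
  y0.10 n35 x0.454..0.465 z0.162;  y0.12 n39 x0.451..0.461 z0.160;  y0.14 n39 x0.449..0.458 z0.163;  y0.16 n71 x0.431..0.460 z0.192;  y0.18 n70 x0.431..0.463 z0.194;  y0.20 n39 x0.441..0.451 z0.160;  y0.22 n39 x0.439..0.449 z0.161;  y0.24 n37 x0.436..0.446 z0.162;  y0.26 n38 x0.434..0.444 z0.159;  y0.28 n38 x0.430..0.441 z0.160;  y0.30 n126 x0.414..0.446 z0.198;  y0.32 n32 x0.417..0.445 z0.191;  y0.34 n40 x0.422..0.434 z0.161;  y0.36 n36 x0.420..0.429 z0.164;  y0.38 n57 x0.413..0.429 z0.165;  y0.40 n18 x0.412..0.428 z0.164;
 pot 416.83526611328125 -112.447265625 60.20661926269531 [ 0.414 -0.109  0.104]
```

```bash
cat >> h.py <<'E'
def plan(x,y,z,yaw):
    s=arm.state(); R=Ro.from_euler('xyz',s["ee_rot"]); d=R.inv().apply(np.array([x,y,z])-s["ee_pos"]); a=-(yaw-s["ee_rot"][2]); print("shift",d.round(4),"turn",round((a+np.pi)%(2*np.pi)-np.pi,4),"dist",round(np.linalg.norm(d),3),"F",s["contact_force"].round(2))
E
python3 - <<'E'
from h import *
i=camera_info("wrist"); print(np.array(i["mount"]).round(3),i["camera_matrix"])
plan(.44,-.20,.404,1.19)
plan(.38,-.14,.404,1.19)
E
```

```text
[[-0.    -0.948 -0.32   0.082]
 [ 1.    -0.     0.    -0.001]
 [-0.    -0.32   0.948  0.031]
 [ 0.     0.     0.     1.   ]] [[318.42050377   0.         283.02764421]
 [  0.         318.42050377 209.83020216]
 [  0.           0.           1.        ]]
shift [ 3.351e-01 -2.266e-01  3.000e-04] turn -0.8122 dist 0.405 F [-0.76  0.21  0.68]
shift [ 0.3015 -0.3045  0.0004] turn -0.8122 dist 0.428 F [-0.76  0.21  0.68]
```

The rows are not in the units I measure in: shifts go in shares of 500 mm and turns go in shares of 2 pi rad. I convert before sending: 0.335 m / 0.5 = 0.67, 0.302 m / 0.5 = 0.604, -0.81 rad / 6.2832 = -0.1289.

>>> {"api": "run_rows", "payload": {
  "plan": [0.068,-0.046,0,-0.0127,0.136,-0.092,0,-0.0255,0.2,-0.136,0,-0.0382,0.268,-0.18,0,-0.0509,0.336,-0.226,0,-0.0653,0.4,-0.272,0,-0.078,0.47,-0.318,0,-0.0907,0.536,-0.362,0,-0.1035,0.604,-0.408,0,-0.1162,0.67,-0.454,0,-0.1289],
  "jaw": 0.06,
  "grip_n": 40
}}

```text
clock: 0.93
ee_pos: [0.4404, -0.1979, 0.4046]
ee_rot: [-3.142, -0.0, 1.192]
contact_force: [0.7, -0.5, -0.4]
grip_width: 0.0602
gripper_force: 0.0
```

>>> {"api": "run_rows", "payload": {
  "plan": [0,0,0,0,0,0,0,0]
}}

```text
clock: 1.1
ee_pos: [0.4405, -0.1979, 0.4044]
ee_rot: [-3.141, -0.0, 1.192]
contact_force: [0.6, -0.4, -0.3]
grip_width: 0.0602
gripper_force: 0.0
```

```bash
python3 - <<'E'
from h import *
shot("wrist","w1"); plan(.455,-.15,.404,1.19)
E
```

```text
shift [ 0.0513 -0.0043  0.0004] turn -0.0005 dist 0.051 F [-0.5   0.48 -0.78]
```

View pics/w1.png

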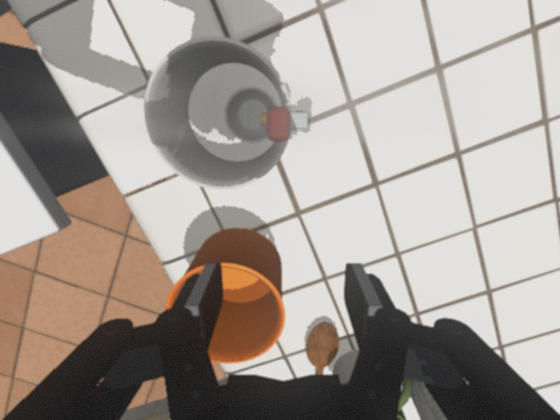

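The wrist view shows the red grip top at about (278,124), the steel hook to its right at (300,120), and the pot rim around (217,112). I'll take a second view nearer and triangulate.

In the tool's units: 0.05 m / 0.5 = 0.1, 0.026 m / 0.5 = 0.052.

>>> {"api": "run_rows", "payload": {
  "plan": [0.052,-0.004,0,0,0.1,-0.008,0,0,0.1,-0.008,0,0,0.1,-0.008,0,0]
}}

```text
clock: 1.48
ee_pos: [0.4543, -0.1528, 0.4045]
ee_rot: [-3.141, 0.0, 1.187]
contact_force: [-0.3, -0.7, 0.3]
grip_width: 0.0599
gripper_force: 0.0Traceback (most recent call last):
```

```bash
python3 - <<'E'
from h import *
shot("wrist","w2")
for n in("w1","w2"):
    im,d,c=load(n); P=world(d,c); hsv=cv2.cvtColor(im,cv2.COLOR_BGR2HSV)
    m=((hsv[...,0]<8)|(hsv[...,0]>170))&(hsv[...,1]>100)&(hsv[...,2]>50)&(P[...,2]>.12)&(P[...,2]<.22)&(d>0)
    q=P[m]; zt=np.percentile(q[:,2],90); t=q[abs(q[:,2]-zt)<.006]
    r=cv2.minAreaRect((t[:,:2]*1000).astype(np.float32)); print(n,m.sum(),len(t),"ztop",zt.round(4),t.mean(0).round(4),r)
    v,u=np.nonzero(m&(abs(P[...,2]-zt)<.006)); print(" px",u.mean(),v.mean(), u.min(),u.max(),v.min(),v.max())
    g=(hsv[...,1]<70)&(abs(P[...,2]-.118)<.02)&(np.hypot(P[...,0]-.478,P[...,1]+.135)<.03)&(np.hypot(P[...,0]-.417,P[...,1]+.112)>.050)
    print(" hook",g.sum(),P[g].mean(0).round(4),P[g].min(0).round(3),P[g].max(0).round(3))
    k=(abs(P[...,2]-.105)<.003)&(hsv[...,1]<60)&(np.hypot(P[...,0]-.417,P[...,1]+.112)<.075); (cx,cy),R=cv2.minEnclosingCircle((P[k][:,:2]*1000).astype(np.float32)); print(" pot",cx,cy,R)
E
```

```text
  File "<stdin>", line 6, in <module>
    return _quantile_unchecked(
        a, q, axis, out, overwrite_input, method, keepdims, weights)
    return _ureduce(a,
                    func=_quantile_ureduce_func,
    ...<5 lines>...
                    overwrite_input=overwrite_input,
                    method=method)
    r = func(a, **kwargs)
    result = _quantile(arr,
                       quantiles=q,
    ...<2 lines>...
                       out=out,
                       weights=wgt)
    slices_having_nans = np.isnan(arr[-1, ...])
                                  ~~~^^^^^^^^^
IndexError: index -1 is out of bounds for axis 0 with size 0
```

View pics/w2.png

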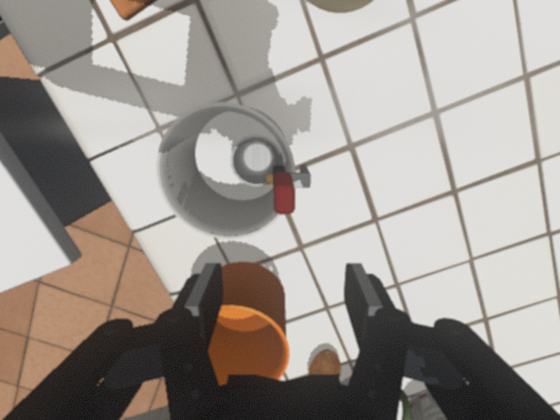

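The grip is now at (284,190) and the hook at (302,178). I'll check why the colour mask missed it.

```bash
python3 - <<'E'
from h import *
for n,(u0,v0) in(("w1",(278,124)),("w2",(284,190))):
    im,d,c=load(n); hsv=cv2.cvtColor(im,cv2.COLOR_BGR2HSV); P=world(d,c)
    print(n,hsv[v0,u0],d[v0,u0],P[v0,u0].round(3)); print(d[v0-16:v0+34:4,u0-16:u0+36:4].round(3)); print(hsv[v0-16:v0+24:8,u0-4:u0+8:4].tolist())
E
```

```text
w1 [  3  79 145] 0.18648666 [ 0.463 -0.131  0.181]
[[0.348 0.348 0.186 0.185 0.184 0.185 0.186 0.257 0.357 0.356 0.355 0.356
  0.356]
 [0.349 0.35  0.186 0.185 0.185 0.184 0.186 0.238 0.238 0.239 0.238 0.238
  0.355]
 [0.242 0.24  0.186 0.184 0.184 0.186 0.185 0.188 0.239 0.24  0.239 0.239
  0.359]
 [0.242 0.243 0.185 0.186 0.186 0.186 0.186 0.189 0.24  0.24  0.241 0.24
  0.363]
 [0.244 0.245 0.187 0.186 0.186 0.187 0.187 0.191 0.241 0.242 0.241 0.242
  0.363]
 [0.352 0.349 0.188 0.187 0.188 0.187 0.187 0.191 0.366 0.364 0.363 0.363
  0.363]
 [0.348 0.34  0.189 0.187 0.187 0.187 0.189 0.192 0.365 0.364 0.364 0.364
  0.363]
 [0.336 0.33  0.19  0.189 0.188 0.189 0.19  0.366 0.365 0.366 0.365 0.366
  0.364]
 [0.334 0.362 0.362 0.191 0.192 0.191 0.264 0.367 0.366 0.368 0.366 0.368
  0.367]
 [0.362 0.363 0.363 0.334 0.27  0.266 0.266 0.368 0.369 0.369 0.367 0.369
  0.369]
 [0.364 0.364 0.348 0.298 0.27  0.267 0.371 0.369 0.37  0.369 0.371 0.371
  0.369]
 [0.365 0.348 0.311 0.272 0.268 0.268 0.372 0.371 0.    0.371 0.373 0.371
  0.371]
 [0.342 0.315 0.282 0.27  0.268 0.374 0.372 0.374 0.37
[... 911 characters left out ...]
201 0.204 0.204 0.392 0.391 0.392 0.392 0.391
  0.391]
 [0.323 0.309 0.204 0.203 0.202 0.202 0.204 0.392 0.392 0.395 0.393 0.394
  0.392]
 [0.308 0.296 0.205 0.204 0.203 0.202 0.204 0.395 0.395 0.394 0.394 0.395
  0.394]
 [0.297 0.289 0.286 0.286 0.397 0.398 0.396 0.396 0.396 0.396 0.398 0.397
  0.396]
 [0.29  0.287 0.287 0.399 0.399 0.401 0.401 0.397 0.397 0.397 0.399 0.399
  0.398]
 [0.289 0.289 0.398 0.4   0.401 0.4   0.403 0.399 0.399 0.4   0.399 0.399
  0.399]]
[[[0, 104, 93], [0, 107, 95], [0, 104, 91]], [[1, 106, 96], [1, 110, 97], [2, 110, 93]], [[0, 137, 130], [1, 138, 131], [1, 138, 133]], [[2, 142, 135], [1, 142, 133], [0, 140, 133]], [[0, 136, 131], [0, 133, 132], [1, 139, 132]]]
```

```bash
python3 - <<'E'
from h import *
for n in("w1","w2"):
    im,d,c=load(n); P=world(d,c); hsv=cv2.cvtColor(im,cv2.COLOR_BGR2HSV)
    near=np.hypot(P[...,0]-.464,P[...,1]+.13)<.025
    m=near&(abs(P[...,2]-.182)<.005)&(d>0)&(((hsv[...,0]<10)|(hsv[...,0]>170)))&(hsv[...,1]>40)
    t=P[m]; (a,b),s,ang=cv2.minAreaRect((t[:,:2]*1000).astype(np.float32)); print(n,len(t),t.mean(0).round(4),(a,b),s,ang)
    # long edges by fitting columns in the tool frame: along tool y
    s_=np.array([np.cos(-.38),np.sin(-.38)])
    h=(np.hypot(P[...,0]-.478,P[...,1]+.135)<.025)&(P[...,2]>.1)&(P[...,2]<.15)&(hsv[...,1]<60)&(np.hypot(P[...,0]-.417,P[...,1]+.112)>.062)
    q=P[h]; print(" hook",len(q),q.mean(0).round(4),np.percentile(q[:,2],[5,50,95]).round(4),cv2.minAreaRect((q[:,:2]*1000).astype(np.float32)))
    dv=q.mean(0)-t.mean(0); print(" yaw grip->hook",np.arctan2(dv[1],dv[0]),np.hypot(*dv[:2]))
    k=(abs(P[...,2]-.105)<.003)&(hsv[...,1]<60)&(np.hypot(P[...,0]-.417,P[...,1]+.112)<.068); (cx,cy),R=cv2.minEnclosingCircle((P[k][:,:2]*1000).astype(np.float32)); print(" pot",cx,cy,R,"yaw",np.arctan2(t[:,1].mean()*1000-cy,t[:,0].mean()*1000-cx))
E
```

```text
w1 700 [ 0.4628 -0.1305  0.1804] (462.6644592285156, -130.77792358398438) (18.98504066467285, 13.189199447631836) 68.22705841064453
 hook 203 [ 0.4784 -0.1369  0.1241] [0.1209 0.1243 0.1253] ((478.45611572265625, -137.02362060546875), (11.705092430114746, 8.466531753540039), 69.01648712158203)
 yaw grip->hook -0.38825371138353304 0.016929951736265055
 pot 416.15301513671875 -112.2862548828125 60.21875762939453 yaw -0.3730603706111517
w2 574 [ 0.4631 -0.1298  0.1804] (462.8572692871094, -130.26773071289062) (18.955686569213867, 12.934000968933105) 67.90707397460938
 hook 206 [ 0.479  -0.1358  0.1214] [0.1051 0.1241 0.1253] ((478.1029052734375, -137.14178466796875), (12.60947322845459, 8.987573623657227), 69.0870361328125)
 yaw grip->hook -0.3605901040092295 0.01694135389527056
 pot 420.5444641113281 -112.48511505126953 64.1616439819336 yaw -0.38726844868027965
```

```bash
python3 - <<'E'
from h import *
plan(.4629,-.1303,.312,1.189)
E
```

```text
shift [ 0.0246 -0.0006  0.0926] turn -0.0028 dist 0.096 F [ 0.14 -0.72  0.27]
```

In the tool's units: 0.0925 m / 0.5 = 0.185, 0.08 m / 0.5 = 0.16, -0.003 rad / 6.2832 = -0.0005.

>>> {"api": "run_rows", "payload": {
  "plan": [0.0492,-0.0012,0,-0.0005,0.0492,-0.0012,0.06,-0.0005,0.0492,-0.0012,0.12,-0.0005,0.0492,-0.0012,0.16,-0.0005,0.0492,-0.0012,0.185,-0.0005,0.0492,-0.0012,0.185,-0.0005,0.0492,-0.0012,0.185,-0.0005],
  "jaw": 0.045,
  "grip_n": 40
}}

```text
clock: 2.12
ee_pos: [0.4629, -0.1303, 0.3118]
ee_rot: [-3.14, 0.0, 1.189]
contact_force: [-0.0, -0.1, 0.4]
grip_width: 0.0446
gripper_force: 0.0
```

>>> {"api": "run_rows", "payload": {
  "plan": [0,0,0,0,0,0,0,0,0,0,0,0,0,0,0,0,0,0,0,0,0,0,0,0,0,0,0,0],
  "jaw": 0.0,
  "grip_n": 40
}}

```text
clock: 2.7
ee_pos: [0.4631, -0.129, 0.3137]
ee_rot: [-3.14, 0.001, 1.191]
contact_force: [-5.2, 1.1, 9.8]
grip_width: 0.0137
gripper_force: 38.6
```

In the tool's units: -0.145 m / 0.5 = -0.29, -0.105 m / 0.5 = -0.21.

>>> {"api": "run_rows", "payload": {
  "plan": [0,0,-0.008,0,0,0,-0.02,0,0,0,-0.05,0,0,0,-0.09,0,0,0,-0.13,0,0,0,-0.17,0,0,0,-0.21,0,0,0,-0.25,0,0,0,-0.28,0,0,0,-0.29,0],
  "jaw": 0.0,
  "grip_n": 70
}}

```text
clock: 3.53
ee_pos: [0.4639, -0.1292, 0.4607]
ee_rot: [3.136, 0.001, 1.191]
contact_force: [0.3, 0.1, -1.3]
grip_width: 0.0134
gripper_force: 68.5
```

>>> {"api": "run_rows", "payload": {
  "plan": [0,0,0,0,0,0,0,0,0,0,0,0]
}}

```text
clock: 3.78
ee_pos: [0.4631, -0.1288, 0.4559]
ee_rot: [-3.14, -0.0, 1.191]
contact_force: [0.3, 1.2, -2.6]
grip_width: 0.0131
gripper_force: 68.6
```

```bash
python3 - <<'E'
from h import *
shot("wrist","w3"); im,d,c=shot("side","s3"); shot("top","t3"); cv2.imwrite("pics/both3.png",np.hstack([im[100:300,240:400],cv2.imread("pics/w3.png")[60:260,200:400],cv2.imread("pics/t3.png")[140:340,240:440]]))
s=arm.state(); print(s["contact_force"],s["ee_pos"],s["ee_rot"],s["wrist_torque"])
E
```

```text
[ 0.02253151  0.69792987 -1.35966851] [ 0.46320316 -0.12888817  0.45603299] [-3.13957770e+00 -3.36886395e-04  1.19077822e+00] [-0.01904952  0.00446323 -0.04872925]
```

View pics/both3.png

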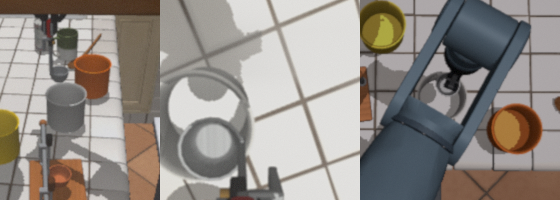

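The composite shows the ladle lifted with its bowl clear of the pot, the pot standing, and the hook visible by the fingers in the wrist crop. Next I'll measure the hook in the tool frame.

```bash
python3 - <<'E'
from h import *
im,d,c=load("w3"); i=camera_info("wrist"); M=np.array(i["mount"]); P=world(d,(c[0],np.eye(3),np.zeros(3)))@M[:3,:3].T+M[:3,3]
v,u=np.mgrid[:420,:560]
k=(d>0)&(P[...,2]>.17)&(P[...,2]<.215)&(abs(P[...,0])<.03)&(abs(P[...,1])<.05)&(v<300)
for lo in np.arange(.17,.215,.005):
    q=P[k&(P[...,2]>=lo)&(P[...,2]<lo+.005)]
    if len(q)>5: print(lo.round(3),len(q),q.min(0).round(4),np.median(q,0).round(4),q.max(0).round(4))
b=P[(d>0)&(P[...,2]>.25)&(P[...,2]<.32)&(np.hypot(P[...,0],P[...,1]+.025)<.05)]
r=b[b[:,2]<b[:,2].min()+.012]; print("bowl",len(b),cv2.minEnclosingCircle((r[:,:2]*1000).astype(np.float32)),np.percentile(b[:,2],[2,50,98]))
cv2.imwrite("pics/w3c.png",cv2.resize(im[150:330,180:380],None,fx=3,fy=3))
# rack refinement: rail line both views, knobs
for n in("side0","top0"):
    im,d,c=load(n); P=world(d,c); hsv=cv2.cvtColor(im,cv2.COLOR_BGR2HSV); u_=np.array([.992,.1275]); 
    L=(P[...,:2]-[.411,.233])@np.array([[np.cos(.128),-np.sin(.128)],[np.sin(.128),np.cos(.128)]])
    k=(d>0)&(abs(L[...,1])<.15)&(abs(L[...,0]-.03)<.012)&(abs(P[...,2]-.152)<.008)&(abs(abs(L[...,1])-.069)>.022)
    print(n,"rail",k.sum(),np.polyfit(L[k][:,1],L[k][:,0],1),np.percentile(L[k][:,0],[3,50,97]),np.percentile(P[k][:,2],[50,95]))
    k=(d>0)&(abs(L[...,0])<.05)&(abs(L[...,1])<.12)&(P[...,2]>.175)&(P[...,2]<.2)
    for s in(-1,1):
        q=L[k&(L[...,1]*s>0)]; print("  grip",s,len(q),q.min(0).round(4),q.max(0).round(4))
E
```

```text
0.17 155 [ 0.0049 -0.0133  0.17  ] [ 0.0084 -0.0011  0.172 ] [0.0113 0.0121 0.175 ]
0.175 46 [ 0.0064 -0.0072  0.175 ] [ 0.0082 -0.0008  0.1761] [0.009  0.005  0.1788]
0.18 14 [ 0.0051 -0.0038  0.1827] [ 0.0056 -0.0019  0.1842] [0.006  0.0011 0.1848]
0.185 466 [-0.005  -0.0083  0.1853] [0.0034 0.0088 0.1889] [0.0088 0.0216 0.19  ]
0.19 279 [-0.0059 -0.0141  0.19  ] [4.500e-03 1.000e-04 1.922e-01] [0.0092 0.0215 0.195 ]
0.195 130 [ 0.0019 -0.0143  0.195 ] [ 0.0051 -0.0028  0.1971] [0.009  0.0212 0.2   ]
0.2 71 [ 0.0014 -0.0086  0.2   ] [0.0048 0.0155 0.2022] [0.0088 0.0214 0.205 ]
0.205 49 [-0.0021 -0.0029  0.2051] [0.0044 0.0166 0.2082] [0.006  0.0211 0.2099]
0.21 64 [-0.005  -0.0042  0.21  ] [0.0047 0.0154 0.2125] [0.006  0.0214 0.215 ]
bowl 3295 ((4.912304401397705, -2.2198314666748047), 2.749161958694458) [0.27013937 0.29809377 0.30627717]
side0 rail 343 [-0.00219535  0.0322275 ] [0.02739272 0.03217097 0.03685218] [0.15459741 0.15721401]
  grip -1 57 [ 0.014  -0.0689] [ 0.0258 -0.0525]
  grip 1 78 [0.0139 0.0593] [0.0278 0.078 ]
top0 rail 388 [-0.00243395  0.03039397] [0.02592031 0.03030027 0.03532055] [0.15525621 0.15908272]
  grip -1 52 [ 0.0111 -0.0728] [ 0.0257 -0.0554]
  grip 1 58 [0.0124 0.0599] [0.0271 0.077 ]
```

View pics/w3c.png

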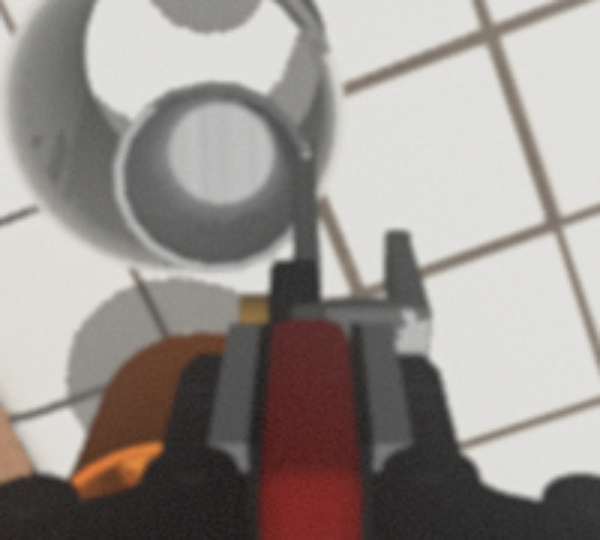

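The crop shows the grip centred between the pads, about 282 px in the full frame against the optical axis at 283. The hook tip points to tool +y, with its outer edge at tool y ≈ 21–22.5 mm, so the ladle sits where expected in the fingers. Next I'll plan the swing over to the rack.

```bash
cat >> h.py <<'E'
RY=.130; RC=np.array([.411,.233])
def hov(rx,ry,oz,yaw=RY):
    p=RC+Ro.from_euler('z',RY).as_matrix()[:2,:2]@np.array([rx-.010,ry]); print("tcp",p.round(4)); plan(p[0],p[1],oz+.207,yaw+np.pi/2)
E
python3 - <<'E'
from h import *
plan(.40,-.05,.50,1.32); plan(.38,.06,.53,1.50); plan(.385,.15,.53,1.6); hov(0,.003,.32)
E
```

```text
shift [ 0.0498 -0.088  -0.0438] turn -0.1292 dist 0.11 F [ 0.02  0.7  -1.36]
shift [ 0.1446 -0.1475 -0.0736] turn -0.3092 dist 0.219 F [ 0.02  0.7  -1.36]
shift [ 0.23   -0.1762 -0.0735] turn -0.4092 dist 0.299 F [ 0.02  0.7  -1.36]
tcp [0.4007 0.2347]
shift [ 0.3145 -0.1931 -0.0705] turn -0.51 dist 0.376 F [ 0.02  0.7  -1.36]
```

In the tool's units: 0.155 m / 0.5 = 0.31, -0.152 m / 0.5 = -0.304, -0.32 rad / 6.2832 = -0.0509.

>>> {"api": "run_rows", "payload": {
  "plan": [0.012,-0.022,-0.012,-0.0024,0.036,-0.064,-0.034,-0.0072,0.064,-0.112,-0.056,-0.0127,0.096,-0.156,-0.08,-0.0191,0.132,-0.192,-0.1,-0.0255,0.172,-0.22,-0.116,-0.0318,0.212,-0.248,-0.13,-0.0382,0.252,-0.272,-0.14,-0.0438,0.29,-0.295,-0.147,-0.0492,0.31,-0.304,-0.147,-0.0509]
}}

```text
clock: 4.77
ee_pos: [0.379, 0.0732, 0.5312]
ee_rot: [3.141, -0.001, 1.514]
contact_force: [-0.7, 0.7, -1.9]
grip_width: 0.0133
gripper_force: 68.4
```

```bash
python3 - <<'E'
from h import *
hov(0,.003,.32)
E
```

```text
tcp [0.4007 0.2347]
shift [0.1624 0.0125 0.0044] turn -0.1866 dist 0.163 F [-0.67  0.74 -1.88]
```

In the tool's units: 0.1624 m / 0.5 = 0.3248, 0.16 m / 0.5 = 0.32, -0.187 rad / 6.2832 = -0.0298.

>>> {"api": "run_rows", "payload": {
  "plan": [0.03,0.002,0,-0.0032,0.07,0.006,0,-0.0072,0.116,0.008,0,-0.0111,0.164,0.012,0,-0.0159,0.212,0.016,0.004,-0.0207,0.26,0.02,0.006,-0.0239,0.296,0.022,0.008,-0.0271,0.32,0.025,0.0088,-0.0298,0.3248,0.025,0.0088,-0.0298,0.3248,0.025,0.0088,-0.0298]
}}

```text
clock: 5.6
ee_pos: [0.402, 0.233, 0.5258]
ee_rot: [-3.14, 0.001, 1.699]
contact_force: [-0.2, -0.9, -2.2]
grip_width: 0.0136
gripper_force: 68.4
```

>>> {"api": "run_rows", "payload": {
  "plan": [0,0,0,0,0,0,0,0]
}}

```text
clock: 5.77
ee_pos: [0.402, 0.2319, 0.5263]
ee_rot: [3.142, 0.0, 1.696]
contact_force: [-0.1, 0.7, -1.8]
grip_width: 0.0134
gripper_force: 68.3
```

```bash
python3 - <<'E'
from h import *
im,d,c=shot("wrist","w4"); hov(0,.003,.187)
E
```

```text
tcp [0.4007 0.2347]
shift [ 0.003  -0.001   0.1324] turn -0.0045 dist 0.132 F [-0.13 -0.19 -1.91]
```

View pics/w4.png

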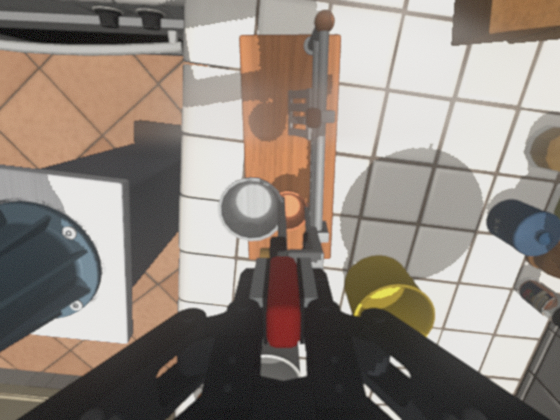

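The wrist view shows the rail running from the knob at (324,20) to (316,230), the turner at (312,118) and the scoop's copper bowl at (290,210). The held ladle is in front. I'll express the rail in the tool frame.

```bash
cat > rail.py <<'E'
from h import *
import sys
def toolpts(tag):
    im,d,c=load(tag); M=np.array(camera_info("wrist")["mount"]); P=world(d,(c[0],np.eye(3),np.zeros(3)))@M[:3,:3].T+M[:3,3]; return im,d,c,P,world(d,c)
if __name__=="__main__":
    im,d,c,T,W=toolpts(sys.argv[1]); s=arm.state()
    Rw=Ro.from_euler('z',RY).as_matrix()[:2,:2]; L=(W[...,:2]-RC)@Rw
    v,u=np.mgrid[:420,:560]
    k=(d>0)&(abs(L[...,0]-.03)<.012)&(abs(W[...,2]-.150)<.012)&(L[...,1]<.14)&(v<250)
    ys=[]
    for row in range(0,250,4):
        q=T[row][k[row]]; 
        if len(q)>3 and np.ptp(q[:,1])<.012: ys.append([q[:,0].mean(),(q[:,1].min()+q[:,1].max())/2,np.ptp(q[:,1])])
    ys=np.array(ys); p=np.polyfit(ys[:,0],ys[:,1],1); print("rail n",len(ys),"tool y at x=0:",p[1].round(4),"slope",p[0].round(4),"width",np.median(ys[:,2]).round(4),"x range",ys[:,0].min().round(3),ys[:,0].max().round(3),"resid",np.std(ys[:,1]-np.polyval(p,ys[:,0])).round(5))
    print(" rail top z",np.percentile(W[k][:,2],[50,95]).round(4))
    k=(d>0)&(abs(L[...,0]-.02)<.03)&(W[...,2]>.172)&(W[...,2]<.2)&(v<225)&(L[...,1]>.03)&(L[...,1]<.1)
    if k.any(): q=T[k]; print("turner grip tool x",np.percentile(q[:,0],[3,50,97]).round(4),"n",k.sum(), "rack y",np.percentile(L[k][:,1],[3,97]).round(4),"z",W[k][:,2].max().round(4))
    k=(d>0)&(L[...,1]>.148)&(L[...,1]<.175)&(W[...,2]>.13); 
    if k.any(): print("knob rack",L[k].mean(0).round(4),np.percentile(L[k],[3,97],axis=0).round(4).tolist())
    k=(d>0)&(T[...,2]>.180)&(T[...,2]<.22)&(abs(T[...,0])<.03)&(T[...,1]>.008)&(T[...,1]<.03)&(v<300)
    q=T[k]; print("hook tip tool y",np.percentile(q[:,1],[2,50,98]).round(4),"z min",np.percentile(q[:,2],3).round(4),"n",len(q))
E
python3 rail.py w4
```

```text
rail n 47 tool y at x=0: 0.0404 slope -0.0154 width 0.0087 x range -0.066 0.14 resid 0.0016
 rail top z [0.1544 0.1611]
turner grip tool x [0.062  0.0701 0.078 ] n 292 rack y [0.0618 0.0778] z 0.1915
knob rack [0.0296 0.1556] [[0.0218, 0.1485], [0.0384, 0.1642]]
hook tip tool y [0.0086 0.0174 0.0215] z min 0.1881 n 535
```

In the tool's units: 0.127 m / 0.5 = 0.254, 0.123 m / 0.5 = 0.246, -0.005 rad / 6.2832 = -0.0008.

>>> {"api": "run_rows", "payload": {
  "plan": [0.002,0,0.016,-0.0008,0.006,-0.002,0.05,-0.0008,0.006,-0.002,0.09,-0.0008,0.006,-0.002,0.13,-0.0008,0.006,-0.002,0.17,-0.0008,0.006,-0.002,0.204,-0.0008,0.006,-0.002,0.23,-0.0008,0.006,-0.002,0.246,-0.0008,0.006,-0.002,0.254,-0.0008,0.006,-0.002,0.254,-0.0008]
}}

```text
clock: 6.65
ee_pos: [0.4004, 0.2352, 0.3985]
ee_rot: [-3.14, 0.0, 1.702]
contact_force: [-0.1, 0.5, -0.7]
grip_width: 0.0128
gripper_force: 68.3
```

>>> {"api": "run_rows", "payload": {
  "plan": [0,0,0,0,0,0,0,0,0,0,0,0]
}}

```text
clock: 6.9
ee_pos: [0.4008, 0.2356, 0.4003]
ee_rot: [3.14, -0.0, 1.703]
contact_force: [0.5, -0.3, -2.4]
grip_width: 0.0132
gripper_force: 68.3
```

```bash
python3 - <<'E'
from h import *
im,d,c=shot("wrist","w5"); s=arm.state(); print(s["ee_pos"],s["ee_rot"],s["contact_force"]); hov(.03,.003,.187)
E
python3 rail.py w5
```

```text
[0.40079341 0.23561564 0.40013887] [ 3.14000935e+00 -2.28788826e-04  1.70283136e+00] [-0.20800157 -1.31920875 -2.86695057]
tcp [0.4304 0.2386]
shift [-0.001   0.0298  0.0062] turn 0.002 dist 0.03 F [-0.21 -1.32 -2.87]
rail n 60 tool y at x=0: 0.0399 slope 0.0013 width 0.009 x range -0.02 0.136 resid 0.00186
 rail top z [0.1544 0.1609]
turner grip tool x [0.0576 0.0662 0.0739] n 823 rack y [0.0616 0.078 ] z 0.1911
knob rack [0.0279 0.1499] [[0.0279, 0.1499], [0.0279, 0.1499]]
hook tip tool y [0.0086 0.0174 0.0215] z min 0.1881 n 537
```

View pics/w5.png

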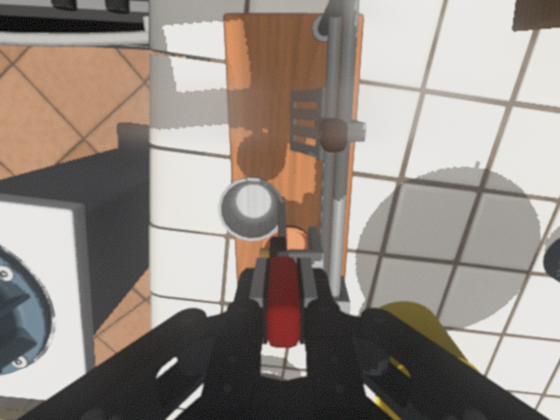

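The rail runs (342,20)–(338,290), with the hook tip at about (316,240) still in front of it; the turner's grip is at (335,135). I'll shift 30 mm over the rail and compare directly.

In the tool's units: 0.0305 m / 0.5 = 0.061, 0.028 m / 0.5 = 0.056.

>>> {"api": "run_rows", "payload": {
  "plan": [0,0.012,0,0,0,0.028,0,0,0,0.044,0,0,0,0.056,0,0,0,0.061,0,0,0,0.061,0,0,0,0.061,0,0,0,0.061,0,0]
}}

```text
clock: 7.62
ee_pos: [0.4306, 0.2395, 0.3991]
ee_rot: [-3.141, 0.0, 1.703]
contact_force: [-0.0, -0.3, -1.4]
grip_width: 0.0132
gripper_force: 68.3
```

```bash
python3 - <<'E'
from h import *
im,d,c=shot("wrist","w6"); s=arm.state(); print(s["ee_pos"],s["ee_rot"],s["contact_force"]); hov(.03,.003,.187)
cv2.imwrite("pics/w6c.png",cv2.resize(im[60:300,210:410],None,fx=2.5,fy=2.5))
from rail import toolpts
im,d,c,T,W=toolpts("w6")
for row in range(120,300,8):
    k=(d[row]>0)&(W[row,:,2]>.140)&(W[row,:,2]<.165)&(T[row,:,1]>-.01)&(T[row,:,1]<.03); q=T[row][k]
    if k.sum()>3: print(row,"u",np.nonzero(k)[0].min(),np.nonzero(k)[0].max(),q[:,0].mean().round(3),"y",q[:,1].min().round(4),q[:,1].max().round(4),"mid",((q[:,1].min()+q[:,1].max())/2).round(4))
E
```

```text
[0.43055798 0.23956426 0.39916529] [-3.14116843e+00  3.22593989e-05  1.70289183e+00] [ 0.08536534  0.98916702 -2.1569124 ]
tcp [0.4304 0.2386]
shift [-0.001  -0.0002  0.0052] turn 0.0021 dist 0.005 F [ 0.09  0.99 -2.16]
120 u 294 312 0.072 y 0.0064 0.0192 mid 0.0128
128 u 296 320 0.068 y 0.0074 0.0227 mid 0.0151
136 u 296 319 0.063 y 0.0074 0.0221 mid 0.0148
144 u 295 306 0.057 y 0.0071 0.0146 mid 0.0109
152 u 292 305 0.052 y 0.0053 0.014 mid 0.0097
160 u 292 306 0.046 y 0.0054 0.0149 mid 0.0101
168 u 292 306 0.041 y 0.0054 0.015 mid 0.0102
176 u 292 305 0.035 y 0.0055 0.0144 mid 0.0099
184 u 292 305 0.03 y 0.0055 0.0145 mid 0.01
192 u 292 305 0.024 y 0.0055 0.0147 mid 0.0101
200 u 292 305 0.018 y 0.0056 0.0148 mid 0.0102
208 u 292 305 0.012 y 0.0056 0.0151 mid 0.0103
216 u 278 304 0.006 y -0.0044 0.0143 mid 0.0049
224 u 292 304 -0.0 y 0.0058 0.0145 mid 0.0101
232 u 292 304 -0.006 y 0.0058 0.0146 mid 0.0102
240 u 291 304 -0.013 y 0.0052 0.0148 mid 0.01
248 u 291 304 -0.019 y 0.0052 0.015 mid 0.0101
```

View pics/w6c.png

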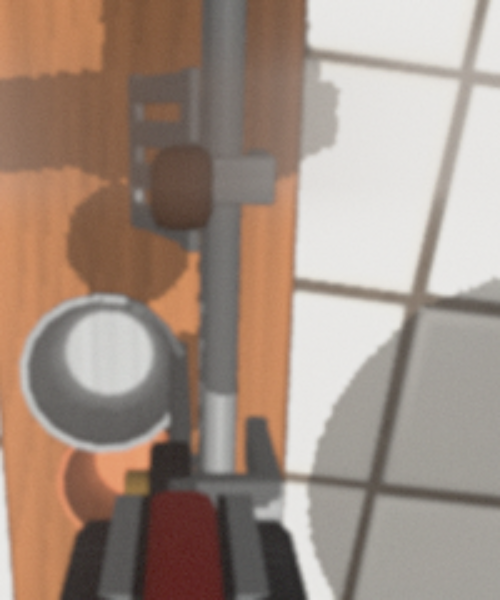

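The crop shows the rail at crop x 205–235, passing between the shank (right edge ~188) and the hook tip (inner edge ~248). I'll measure the mouth edges in the same frame to centre it.

```bash
python3 - <<'E'
from rail import *
im,d,c,T,W=toolpts("w6")
for row in range(200,262,4):
    k=(d[row]>0)&(T[row,:,2]>.186)&(T[row,:,2]<.235)&(abs(T[row,:,1])<.03); ii=np.nonzero(k)[0]
    for g in np.split(ii,np.nonzero(np.diff(ii)>2)[0]+1) if len(ii) else []:
        q=T[row][g]; print(row,"u",g[0],g[-1],"y",q[[0,-1],1].round(4),"z",q[[0,-1],2].round(3),"x",q[0,0].round(3),end=" | ")
    print()
E
```

```text
224 u 278 286 y [-0.0042  0.0012] z [0.23 0.23] x 0.006 | 
228 u 278 286 y [-0.0041  0.0012] z [0.223 0.223] x 0.006 | 228 u 309 317 y [0.0163 0.0215] z [0.225 0.225] x 0.005 | 
232 u 278 286 y [-0.0039  0.0011] z [0.216 0.216] x 0.006 | 232 u 308 317 y [0.0156 0.0208] z [0.223 0.218] x 0.003 | 
236 u 272 287 y [-0.0073  0.0017] z [0.204 0.213] x 0.008 | 236 u 308 319 y [0.0156 0.0215] z [0.223 0.212] x -0.0 | 
240 u 270 287 y [-0.0083  0.0016] z [0.2   0.205] x 0.008 | 240 u 308 320 y [0.0156 0.0214] z [0.222 0.206] x -0.002 | 
244 u 270 287 y [-0.0081  0.0015] z [0.194 0.199] x 0.008 | 244 u 308 321 y [0.0156 0.0213] z [0.221 0.2  ] x -0.005 | 
248 u 261 287 y [-0.0135  0.0014] z [0.198 0.193] x 0.003 | 248 u 309 322 y [0.0157 0.0212] z [0.214 0.194] x -0.005 | 
252 u 260 323 y [-0.0138  0.0213] z [0.194 0.19 ] x 0.003 | 
256 u 260 275 y [-0.0137 -0.0052] z [0.192 0.189] x 0.001 | 256 u 290 323 y [0.003  0.0214] z [0.188 0.19 ] x 0.003 | 
260 u 295 296 y [0.0059 0.0064] z [0.189 0.189] x 0.0 | 260 u 312 323 y [0.0153 0.0214] z [0.189 0.189] x 0.0 |
```

The mouth is at .0014–.0156 (centre .0085) and the rail centre is at .0101, so I'll shift +1.6 mm, then lower in checked stages.

The rows are not in the units I measure in: shifts go in shares of 500 mm and turns go in shares of 2 pi rad. I convert before sending: 0.018 m / 0.5 = 0.036, 0.004 m / 0.5 = 0.008.

>>> {"api": "run_rows", "payload": {
  "plan": [0,0.002,0,0,0,0.0032,0,0,0,0.0032,0.008,0,0,0.0032,0.018,0,0,0.0032,0.026,0,0,0.0032,0.032,0,0,0.0032,0.036,0,0,0.0032,0.036,0,0,0.0032,0.036,0]
}}

```text
clock: 8.42
ee_pos: [0.4324, 0.2398, 0.3811]
ee_rot: [-3.141, 0.0, 1.703]
contact_force: [0.2, -0.3, -1.7]
grip_width: 0.0133
gripper_force: 68.5
```

```bash
python3 - <<'E'
from h import *
s=arm.state(); print(s["ee_pos"],s["contact_force"],s["wrist_torque"])
E
```

```text
[0.43236184 0.23975    0.38113229] [ 0.20265841 -0.27794455 -1.73750329] [ 0.02734618 -0.00608888 -0.0458749 ]
```

In the tool's units: 0.016 m / 0.5 = 0.032, 0.014 m / 0.5 = 0.028.

>>> {"api": "run_rows", "payload": {
  "plan": [0,0,0.004,0,0,0,0.01,0,0,0,0.016,0,0,0,0.022,0,0,0,0.028,0,0,0,0.032,0,0,0,0.032,0,0,0,0.032,0]
}}

```text
clock: 9.08
ee_pos: [0.4323, 0.2398, 0.3651]
ee_rot: [-3.141, 0.0, 1.703]
contact_force: [0.4, -0.5, -1.5]
grip_width: 0.0131
gripper_force: 68.4
```

```bash
python3 - <<'E'
from h import *
s=arm.state(); print(s["ee_pos"],s["contact_force"],s["wrist_torque"])
E
```

```text
[0.43233841 0.23975766 0.36511677] [ 0.38181535 -0.4635763  -1.48825862] [ 0.02087032 -0.05124847  0.01585164]
```

In the tool's units: 0.008 m / 0.5 = 0.016, 0.006 m / 0.5 = 0.012.

>>> {"api": "run_rows", "payload": {
  "plan": [0,0,0.004,0,0,0,0.008,0,0,0,0.012,0,0,0,0.016,0,0,0,0.016,0,0,0,0.016,0]
}}

```text
clock: 9.58
ee_pos: [0.4323, 0.2397, 0.3571]
ee_rot: [-3.141, 0.0, 1.703]
contact_force: [-0.0, -0.3, -1.5]
grip_width: 0.0129
gripper_force: 68.4
```

>>> {"api": "run_rows", "payload": {
  "plan": [0,0,0.0014,0,0,0,0.003,0,0,0,0.004,0,0,0,0.004,0,0,0,0.004,0]
}}

```text
clock: 10.0
ee_pos: [0.4324, 0.2398, 0.3553]
ee_rot: [-3.142, 0.0, 1.703]
contact_force: [-0.1, -0.4, -1.0]
grip_width: 0.0132
gripper_force: 68.4
```

In the tool's units: 0.001 m / 0.5 = 0.002, 0.0005 m / 0.5 = 0.001.

>>> {"api": "run_rows", "payload": {
  "plan": [0,0,0.001,0,0,0,0.002,0,0,0,0.002,0,0,0,0.002,0]
}}

```text
clock: 10.33
ee_pos: [0.4324, 0.2398, 0.3543]
ee_rot: [-3.142, 0.0, 1.703]
contact_force: [0.1, -0.8, -2.0]
grip_width: 0.0134
gripper_force: 68.4
```

In the tool's units: 0.001 m / 0.5 = 0.002, 0.0005 m / 0.5 = 0.001.

>>> {"api": "run_rows", "payload": {
  "plan": [0,0,0.001,0,0,0,0.002,0,0,0,0.002,0,0,0,0.002,0]
}}

```text
clock: 10.67
ee_pos: [0.4324, 0.2398, 0.3532]
ee_rot: [-3.141, 0.0, 1.703]
contact_force: [-0.0, 0.8, -1.2]
grip_width: 0.0133
gripper_force: 68.4
```

In the tool's units: 0.001 m / 0.5 = 0.002, 0.0005 m / 0.5 = 0.001.

>>> {"api": "run_rows", "payload": {
  "plan": [0,0,0.001,0,0,0,0.002,0,0,0,0.002,0,0,0,0.002,0]
}}

```text
clock: 11.0
ee_pos: [0.4324, 0.2398, 0.3523]
ee_rot: [-3.142, 0.0, 1.703]
contact_force: [0.3, -0.5, -1.8]
grip_width: 0.0132
gripper_force: 68.4
```

In the tool's units: 0.0007 m / 0.5 = 0.0014, 0.0004 m / 0.5 = 0.0008.

>>> {"api": "run_rows", "payload": {
  "plan": [0,0,0.0008,0,0,0,0.0014,0,0,0,0.0014,0,0,0,0.0014,0]
}}

```text
clock: 11.33
ee_pos: [0.4324, 0.2398, 0.3516]
ee_rot: [-3.142, 0.0, 1.703]
contact_force: [-0.4, 0.1, -1.2]
grip_width: 0.0129
gripper_force: 68.4
```

>>> {"api": "run_rows", "payload": {
  "plan": [0,0,0.0008,0,0,0,0.0014,0,0,0,0.0014,0,0,0,0.0014,0]
}}

```text
clock: 11.67
ee_pos: [0.4324, 0.2398, 0.3509]
ee_rot: [-3.142, 0.0, 1.703]
contact_force: [0.0, -0.7, -1.4]
grip_width: 0.0133
gripper_force: 68.4
```

In the tool's units: 0.0005 m / 0.5 = 0.001, 0.0003 m / 0.5 = 0.0006.

>>> {"api": "run_rows", "payload": {
  "plan": [0,0,0.0006,0,0,0,0.001,0,0,0,0.001,0,0,0,0.001,0]
}}

```text
clock: 12.0
ee_pos: [0.4324, 0.2398, 0.3504]
ee_rot: [3.142, -0.0, 1.703]
contact_force: [-0.5, -0.6, -2.6]
grip_width: 0.0132
gripper_force: 68.4
```

In the tool's units: 0.0006 m / 0.5 = 0.0012, 0.0003 m / 0.5 = 0.0006.

>>> {"api": "run_rows", "payload": {
  "plan": [0,0,0.0006,0,0,0,0.0012,0,0,0,0.0012,0,0,0,0.0012,0]
}}

```text
clock: 12.33
ee_pos: [0.4324, 0.2398, 0.3499]
ee_rot: [3.141, -0.0, 1.703]
contact_force: [-0.4, -0.4, -1.8]
grip_width: 0.0131
gripper_force: 68.5
```

In the tool's units: 0.0006 m / 0.5 = 0.0012, 0.0003 m / 0.5 = 0.0006.

>>> {"api": "run_rows", "payload": {
  "plan": [0,0,0.0006,0,0,0,0.0012,0,0,0,0.0012,0,0,0,0.0012,0]
}}

```text
clock: 12.67
ee_pos: [0.4324, 0.2398, 0.3497]
ee_rot: [3.141, -0.0, 1.703]
contact_force: [-3.6, -1.3, 5.8]
grip_width: 0.0134
gripper_force: 69.2
```

The rail is taking weight at TCP z .3497, which puts the origin at about .143 as predicted. I'll hold and confirm.

>>> {"api": "run_rows", "payload": {
  "plan": [0,0,0,0,0,0,0,0,0,0,0,0,0,0,0,0,0,0,0,0]
}}

```text
clock: 13.08
ee_pos: [0.4324, 0.2398, 0.3497]
ee_rot: [3.141, -0.0, 1.703]
contact_force: [-2.7, -1.3, 5.8]
grip_width: 0.0128
gripper_force: 69.2
```

```bash
python3 - <<'E'
from rail import *
shot("wrist","w7"); im,d,c,T,W=toolpts("w7"); s=arm.state(); print(s["contact_force"],s["wrist_torque"])
for row in range(200,262,6):
    k=(d[row]>0)&(T[row,:,2]>.182)&(T[row,:,2]<.24)&(abs(T[row,:,1])<.03); ii=np.nonzero(k)[0]
    for g in np.split(ii,np.nonzero(np.diff(ii)>2)[0]+1) if len(ii) else []:
        q=T[row][g]; print(row,"u",g[0],g[-1],"y",q[[0,-1],1].round(4),"z",q[[0,-1],2].round(3),end=" | ")
    print()
E
```

```text
[-2.48561229 -1.40467183  4.82611382] [-0.18643336  0.47670089  0.01935818]
200 u 290 308 y [0.0031 0.013 ] z [0.2   0.199] | 
206 u 290 307 y [0.0031 0.0124] z [0.2   0.197] | 
212 u 290 307 y [0.0031 0.0125] z [0.199 0.197] | 
218 u 290 307 y [0.0031 0.0126] z [0.199 0.198] | 
224 u 278 286 y [-0.0042  0.0012] z [0.231 0.231] | 224 u 290 307 y [0.0032 0.0127] z [0.199 0.197] | 
230 u 278 286 y [-0.004   0.0011] z [0.22  0.219] | 230 u 290 317 y [0.0032 0.0213] z [0.198 0.223] | 
236 u 272 286 y [-0.0073  0.001 ] z [0.203 0.208] | 236 u 290 318 y [0.0032 0.0208] z [0.199 0.211] | 
242 u 270 287 y [-0.0082  0.0016] z [0.197 0.203] | 242 u 290 320 y [0.0032 0.0212] z [0.198 0.204] | 
248 u 261 287 y [-0.0134  0.0015] z [0.196 0.193] | 248 u 290 306 y [0.0033 0.0125] z [0.199 0.198] | 248 u 309 322 y [0.0157 0.0212] z [0.215 0.194] | 
254 u 260 323 y [-0.0137  0.0213] z [0.192 0.19 ] | 
260 u 295 296 y [0.0058 0.0064] z [0.188 0.189] | 260 u 312 323 y [0.0152 0.0213] z [0.189 0.189] |
```

Rail is centred in the mouth (0.0079 vs 0.0085) and bears about 7 N. Releasing.

>>> {"api": "run_rows", "payload": {
  "plan": [0,0,0,0,0,0,0,0,0,0,0,0],
  "grip_n": 20
}}

```text
clock: 13.38
ee_pos: [0.4324, 0.2398, 0.3497]
ee_rot: [3.141, -0.0, 1.703]
contact_force: [-3.4, -0.9, 5.0]
grip_width: 0.013
gripper_force: 69.2
```

>>> {"api": "run_rows", "payload": {
  "plan": [0,0,0,0,0,0,0,0,0,0,0,0,0,0,0,0,0,0,0,0,0,0,0,0],
  "jaw": 0.034,
  "grip_n": 20
}}

```text
clock: 13.88
ee_pos: [0.4324, 0.2398, 0.3491]
ee_rot: [-3.142, 0.0, 1.703]
contact_force: [1.1, -0.3, 0.6]
grip_width: 0.034
gripper_force: 0.0
```

In the tool's units: -0.12 m / 0.5 = -0.24, -0.1 m / 0.5 = -0.2.

>>> {"api": "run_rows", "payload": {
  "plan": [0,0,-0.008,0,0,0,-0.024,0,0,0,-0.048,0,0,0,-0.08,0,0,0,-0.12,0,0,0,-0.16,0,0,0,-0.2,0,0,0,-0.24,0,0,0,-0.24,0,0,0,-0.24,0]
}}

```text
clock: 14.72
ee_pos: [0.4325, 0.2398, 0.4709]
ee_rot: [3.138, -0.0, 1.703]
contact_force: [0.0, 0.7, 0.6]
grip_width: 0.0337
gripper_force: 0.0
```

>>> {"api": "run_rows", "payload": {
  "plan": [0,0,0,0,0,0,0,0,0,0,0,0,0,0,0,0,0,0,0,0,0,0,0,0,0,0,0,0,0,0,0,0,0,0,0,0,0,0,0,0]
}}

```text
clock: 15.55
ee_pos: [0.4324, 0.2398, 0.4692]
ee_rot: [3.142, -0.0, 1.703]
contact_force: [-0.0, -0.0, -0.2]
grip_width: 0.0336
gripper_force: 0.0
```

```bash
python3 - <<'E'
from h import *
shot("wrist","w8"); im,d,c=shot("side","s8")
w=cv2.imread("pics/w8.png"); a=cv2.resize(im[180:400,230:360],(350,592)); b=cv2.resize(w[60:420,150:420],(444,592)); cv2.imwrite("pics/f8.png",np.hstack([a,b]))
im,d,c=load("w8"); P=world(d,c); hsv=cv2.cvtColor(im,cv2.COLOR_BGR2HSV); L=(P[...,:2]-RC)@Ro.from_euler('z',RY).as_matrix()[:2,:2]
k=(d>0)&(((hsv[...,0]<8)|(hsv[...,0]>172)))&(hsv[...,1]>60)&(abs(L[...,1])<.03)&(abs(L[...,0]-.02)<.03)&(P[...,2]>.17)&(P[...,2]<.25)
zt=P[k][:,2].max(); t=k&(P[...,2]>zt-.007); print("grip top z",zt,"rack xy",L[t].mean(0),L[t].min(0),L[t].max(0),"expected x .020,z .217")
E
```

```text
grip top z 0.21881850032974245 rack xy [0.02001193 0.00466937] [ 0.01371222 -0.00515611] [0.02661545 0.01326493] expected x .020,z .217
```

View pics/f8.png

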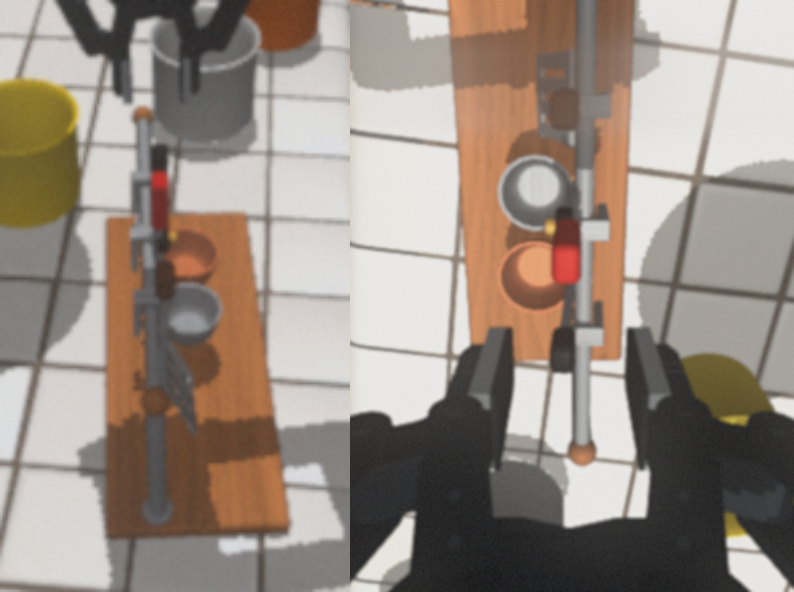

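The picture shows the ladle hanging upright between scoop and turner with its hook over the rail at (595,230), the neighbours unmoved and the pot standing. The measured grip top is at rack x .020, y .005, z .218, as expected, so I'll hand in.

```bash
python3 -c "
from bench import arm
print(arm.close_job())"
```

```text
the job is handed in; nothing more can be done
None
```

The ladle hangs by its hook on the upper rail between the scoop and the turner, released and upright with an estimated 7–10 mm clear of each neighbour; the job was handed in at about 15.7 s of the 64 s allowed, and no verdict was shown.

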